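# Slide the pots to the stop strip, scrub them out and slide them back to dry

### The job

Scrub out the camping pots under the sink: slide every pot there is sideways across the plywood, never lifting a pot off the board at any time, to stand on a white ring of its own, centred along the stop strip and right up against it. Once all of them stand there, take the long yellow brush and scrub inside each pot - blue first, then green, then red, skipping any that is missing - all the way down to the bottom, well up but still inside, and down to the bottom again. Then stand the brush upright in the middle of its cork coaster again and slide every pot back sideways to stand centred on a black drying ring of its own, with the other things left where they are.

Things in the scene. Friction and masses are not known exactly. Their poses are not given: they have to be found in the camera images.
- pot_blue: blue open round enamel pot, 94 mm across, straight 4 mm walls, 90 mm tall, inner floor 5 mm up; loose, 0.2-0.45 kg; may be absent. Origin: centre of its underside, z up. Black stub handle along its own -y, roughly away from the stop strip: a bar 12 mm thick (x), 45 to 87 mm from the axis, 54 to 78 mm above the underside; pinch it from above
- pot_green: green open round enamel pot, 94 mm across, straight 4 mm walls, 90 mm tall, inner floor 5 mm up; loose, 0.2-0.45 kg; may be absent. Origin: centre of its underside, z up. Black stub handle along its own -y, roughly away from the stop strip: a bar 12 mm thick (x), 45 to 87 mm from the axis, 54 to 78 mm above the underside; pinch it from above
- pot_red: red open round enamel pot, 94 mm across, straight 4 mm walls, 90 mm tall, inner floor 5 mm up; loose, 0.2-0.45 kg; may be absent. Origin: centre of its underside, z up. Black stub handle along its own -y, roughly away from the stop strip: a bar 12 mm thick (x), 45 to 87 mm from the axis, 54 to 78 mm above the underside; pinch it from above
- stop_strip: fixed aluminium strip screwed to the plywood, 420 mm long (its x), 22 mm thick and 45 mm tall, with a 4 mm thin flange behind it. Origin: middle of the foot of its stop face; the face looks along its own -y, towards the pots; its yaw varies a little
- ring0 (a point): centre of a white painted ring on the plywood (the one nearest the robot, 130 mm towards -x of ring1), 114 mm outer diameter, axes as the stop strip's; a pot that touches the strip here has its axis within 1 mm of this point in y
- ring1 (a point): centre of a white painted ring on the plywood (middle), 114 mm outer diameter, axes as the stop strip's; a pot that touches the strip here has its axis within 1 mm of this point in y
- ring2 (a point): centre of a white painted ring on the plywood (the one farthest from the robot, 130 mm towards +x of ring1), 114 mm outer diameter, axes as the stop strip's; a pot that touches the strip here has its axis within 1 mm of this point in y
- dry0 (a point): centre of a black painted drying ring on the plywood, 114 mm outer diameter: the one nearest the robot, 130 mm from dry1
- dry1 (a point): centre of the middle black drying ring
- dry2 (a point): centre of the black drying ring farthest from the robot, 130 mm from dry1
- brush: long-handled yellow pot brush standing upright on its bristles: round white and yellow head 54 mm in diameter and 48 mm tall, above it a round yellow handle 18 mm in diameter up to 215 mm. Origin: centre of the underside of the bristles, z up the handle. 0.16 kg
- coaster: fixed round cork coaster, 100 mm across, 6 mm thick, on which the brush stands. Origin: centre of its underside
- dustpan: blue dustpan lying flat, 200 x 230 mm and a 130 mm handle, 50 mm tall; bystander
- strainer: aluminium drain strainer, shallow bowl 80 mm across, 30 mm tall; bystander
- jar: closed glass jar with a screw-top lid, 70 mm across, 110 mm tall; bystander
- cleaner: green bottle with a red cap, 68 mm across, 130 mm tall; bystander
- tin: labelled metal tin, 66 mm across, 80 mm tall; bystander
Mind the look-alikes: they are no part of the job. Leave any turquoise look-alike of the brush alone. There is more than one size of the pot_red; the job needs the larger.

How it is judged:
By the outcome, as a careful person would: the job done as asked, in the order asked, and still so for the second after the job is handed in, with the robot touching nothing.
Of pot_blue, pot_green, pot_red only 2 to 3 are there at a start; the rules pass over those that are not, and their reading is None.
At some moment in a run one of pot_blue, pot_green, pot_red may be knocked a few centimetres aside while the robot is not near it.
It also fails if it takes over 210 s, if anything falls off the work surface, if the arm or the gripper's body presses on something with over 40 N, if the wrist force passes 120 N, or if a joint passes its speed limit or range.

### The arm

A 7-joint arm with a two-finger parallel gripper is mounted at the origin on the work surface. World frame = base frame: x ahead of the robot, y to its left, z up, the work surface at z = 0. Lengths are in m, angles in rad, forces in N, time in s.
With the tool pointing down it reaches from about 0.4 to 0.85 m from the base axis. Payload 6.9 kg.
Tool frame: the origin (TCP) lies midway between the tips of the shut fingers; the grasp point (between the pads) lies behind it (ctrl.pinch_z is the z of the grasp point in the tool frame, in m); z points along the fingers, y is the line along which they close (so a half turn about z gives the same grasp; the last joint's range is limited). The gripper opens to 85 mm and grips with 20 to 120 N. Pads are 22 mm wide; open, the fingers measure 114 mm over their backs; the gripper's body (76 mm by 85 mm) begins 54 mm behind the grasp point. The pads swing forward as they close: fully open they stand 13 mm farther back than shut.
Start: joints at [1.284, 0.507, -0.238, 1.5, 0.126, 1.149, -0.155], TCP at [0.239, -0.578, 0.231] pointing down, gripper open.
Joint ranges: [-3.08, 3.08], [-0.24, 2.05], [-1.43, 1.35], [0, 2.5], [-1.52, 4.66], [0.17, 1.96], [-2.89, 2.89]. Speed limits (rad/s): [2.39, 2.39, 3.14, 3.14, 3.14, 3.14, 3.14].

### API

Orientations are given as a unit quaternion [w, x, y, z].
In Python, from station import ctrl, get_state, vision, ticket, models gives the robot as it stands. Calls block until the motion is done:
- ctrl.movep(position, orientation): joint-space move of the TCP to a pose.
- ctrl.movel(position, frame=None, max_speed=0.15): straight line of the TCP; frame=None keeps the orientation; max_speed is the mean speed in m/s.
- ctrl.set_joints(angles): joint-space move.
- ctrl.ungrasp() and ctrl.close_gripper(force=None): open the fingers fully, or close them until they stop; force is the grip in N (None keeps the last).
- ctrl.pause(seconds).
- ctrl.ik(position, orientation): joint angles nearest the present ones, or None.
- get_state(): the state.
- vision.grab_frame(name): name is "scene" or "top" or "wrist"; returns (picture, depth): 420x560x3 uint8, blue, green, red; 420x560 float32, m along the optical axis (not along the pixel's ray), 0 where there is no reading.
- vision.camera_info(name): a dict with "mtx" (3x3 intrinsics, pixels), "R" (3x3) and "t" (3): a world point X has camera coordinates R X + t; the wrist camera has in their place "hand_eye" (4x4, takes a point from camera to tool coordinates, whose origin is the TCP and whose axes are the flange's). Camera axes: x right, y down, z forward; pixel columns grow to the right and rows downward; lengths in m; the calibration is good to about 2 mm. A picture is of the moment at which its call begins: read the wrist's pose just before it. camera_info takes no time and is no camera call.
A pose or a line that the arm cannot do raises ctrl.Unreachable and nothing moves.
- ticket.close_job(): hands the job in; it is judged then, once.
Trained networks look in the newest picture that a camera, given by its name, has taken for a name from the list of things; names that differ only in an ending like _2 or _b are one class to them, and where a whole thing is asked for, a point or a joint stands for the part that bears it (a point fixed in the world has none). Each returns a list of dicts, best first, with "p" (0 to 1); they miss things now and then, are a little off and sometimes report something else, mostly with a low value. They report only what shows in the picture. A call takes as long as a camera call. They do not tell look-alikes from the thing itself.
- models.recognise(camera, target): "point" ([column, row] in pixels, amid what is visible of it).
- models.masks_of(camera, target): "mask" (420x560 bool, what is visible of it) and "point" ([column, row] in pixels, amid what is visible of it).
The state is a dict: "time": time; "qpos": joint angles; "qd": joint speeds; "tau": joint torques, N m; "tcp_pos": TCP position; "eef_rot": TCP orientation; "contact_force": force on the tool from outside, world axes, zero at the start; "wrist_torque": the same for the moment, N m; "width": finger opening in m; "gripper_force": force on a finger pad.
Only numpy, scipy, OpenCV 4.12 (cv2) and the standard library are available. Lean on these libraries where they do the work, as an engineer would, in place of code of your own. Each camera call takes 0.05 s, during which the arm holds its last target. There are 200 camera calls.

## Working session

There is one attempt and no reset: what is moved stays moved. The work goes in short steps, each a Python script; the robot and the scene stay as the last script left them, time stands still between calls to the robot, and variables do not carry over. Pictures are saved under pics/ and viewed, at most 14 in all, crops included, and the job is handed in when it is done.

```bash
ls; mkdir -p pics
python3 - <<'E'
from station import ctrl,get_state,vision
import cv2,numpy as np
for n in("scene","top"):
    im,d=vision.grab_frame(n); cv2.imwrite(f"pics/{n}0.png",im); np.savez(f"{n}0.npz",im=im,d=d)
    i=vision.camera_info(n); print(n,i["mtx"].tolist(),(-i["R"].T@i["t"]).round(3),i["R"].round(2).tolist())
s=get_state();print(s["time"],s["tcp_pos"],s["eef_rot"],s["width"],ctrl.pinch_z); print(vision.camera_info("wrist"))
E
```

```text
pics
scene [[422.8574735336607, 0.0, 282.89987791831066], [0.0, 422.8574735336607, 204.81813934707213], [0.0, 0.0, 1.0]] [ 1.228 -0.109  1.05 ] [[0.1, 0.99, 0.02], [0.8, -0.07, -0.59], [-0.59, 0.07, -0.8]]
top [[428.604214120722, 0.0, 283.7026448976124], [0.0, 428.604214120722, 213.5104664797353], [0.0, 0.0, 1.0]] [ 0.441 -0.006  1.275] [[0.0, -1.0, 0.01], [-1.0, -0.0, -0.03], [0.03, -0.01, -1.0]]
0.1 [ 0.23839684 -0.57724802  0.2305025 ] [-7.99441986e-04  9.80878869e-01  1.94617506e-01 -1.77443561e-04] 0.08524100139273914 -0.0187
{'mtx': array([[307.03048647,   0.        , 277.31360704],
       [  0.        , 307.03048647, 214.28717714],
       [  0.        ,   0.        ,   1.        ]]), 'hand_eye': array([[-1.34297923e-03, -9.55309735e-01, -2.95603632e-01,
         7.47119885e-02],
       [ 9.99999097e-01, -1.29604488e-03, -3.54710548e-04,
        -1.86539286e-03],
       [-4.42571357e-05, -2.95603842e-01,  9.55310613e-01,
        -1.42726226e-01],
       [ 0.00000000e+00,  0.00000000e+00,  0.00000000e+00,
         1.00000000e+00]])}
```

View pics/top0.png

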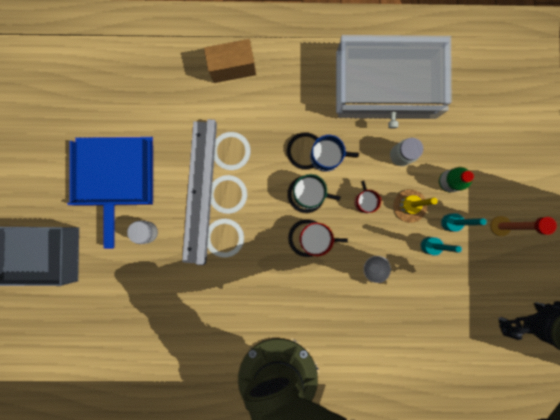

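View pics/scene0.png

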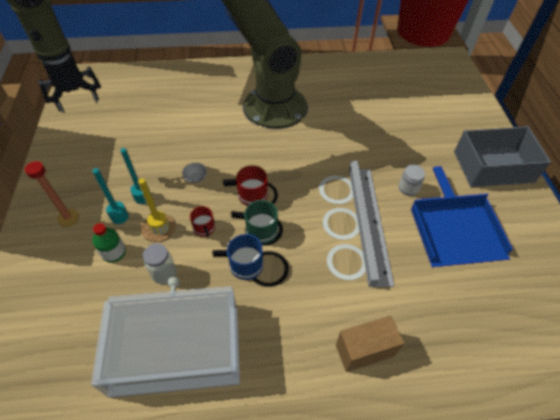

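The top view shows all three pots: blue (327,152), green (309,193) and red (315,238). White rings are at (231,151), (229,194) and (225,238), beside the strip. Black rings are partly under the pots.

- **Red candidates:** the pot at (315,238) and a small one at (368,200). The large one fits.
- **Brush candidates:** yellow at (410,204), two turquoise at (455,222) and (437,246), and a red-capped orange one at (520,225). Yellow on the cork fits.

Next I'll take close wrist views.

```bash
cat > h.py <<'E'
from station import ctrl,get_state,vision,models,ticket
import cv2,numpy as np
from scipy.spatial.transform import Rotation as Rn
from scipy.optimize import least_squares
def q(yaw):  # tool down; tool x at world angle yaw, tool y at yaw-90deg
    x=Rn.from_matrix(np.array([[np.cos(yaw),np.sin(yaw),0],[np.sin(yaw),-np.cos(yaw),0],[0,0,-1]])).as_quat()
    return np.r_[x[3],x[:3]]
def pose(s):
    w=s["eef_rot"];T=np.eye(4);T[:3,:3]=Rn.from_quat([w[1],w[2],w[3],w[0]]).as_matrix();T[:3,3]=s["tcp_pos"];return T
def look(cam,name=None):
    """picture and world point per pixel"""
    s=get_state();im,d=vision.grab_frame(cam);i=vision.camera_info(cam);K=i["mtx"]
    if cam=="wrist":C=pose(s)@i["hand_eye"]
    else:
        C=np.eye(4);C[:3,:3]=i["R"].T;C[:3,3]=-i["R"].T@i["t"]
    v,u=np.mgrid[:420,:560]
    ray=np.dstack([(u-K[0,2])/K[0,0],(v-K[1,2])/K[1,1],np.ones(u.shape)])
    P=(ray*d[...,None])@C[:3,:3].T+C[:3,3];P[d==0]=np.nan
    if name:cv2.imwrite(f"pics/{name}.png",im)
    return im,P,C,K
def onplane(px,C,K,z=0.):
    px=np.atleast_2d(px).astype(float);r=np.c_[(px[:,0]-K[0,2])/K[0,0],(px[:,1]-K[1,2])/K[1,1],np.ones(len(px))]@C[:3,:3].T
    return C[:3,3]+r*((z-C[2,3])/r[:,2])[:,None]
def proj(X,C,K):
    c=(np.atleast_2d(X)-C[:3,3])@C[:3,:3];p=c@K.T;return p[:,:2]/p[:,2:]
def circ(p,r,c0=None):
    c0=np.median(p,0) if c0 is None else c0
    f=least_squares(lambda c:np.hypot(*(p-c[:2]).T)-r,c0,loss="soft_l1",f_scale=.002)
    return f.x,np.median(abs(f.fun))
E
python3 - <<'E'
from h import *
s=get_state();p=s["tcp_pos"]
ctrl.movel([p[0],p[1],.4])
for n,(x,y) in dict(A=(.5,-.12),B=(.5,.06),C=(.5,-.3)).items():
    for yaw in(0,np.pi/2,-np.pi/2,np.pi):
        j=ctrl.ik([x,y,.42],q(yaw)); print(n,yaw,None if j is None else np.round(j,2))
E
```

```text
A 0 [ 0.59  0.26 -0.56  1.41  0.14  1.52 -1.53]
A 1.5707963267948966 [ 0.75  0.29 -0.81  1.4   0.21  1.53 -0.04]
A -1.5707963267948966 [-0.54  0.39  1.15  1.42 -0.36  1.56 -2.55]
A 3.141592653589793 [ 0.86  0.33 -0.99  1.4   0.28  1.55  1.46]
B 0 [ 0.51  0.3  -0.97  1.43  0.25  1.54 -2.02]
B 1.5707963267948966 [ 0.58  0.34 -1.1   1.43  0.3   1.56 -0.5 ]
B -1.5707963267948966 [ 0.63  0.38 -1.22  1.43  0.35  1.58  2.58]
B 3.141592653589793 [ 0.66  0.41 -1.31  1.43  0.39  1.6   0.96]
C 0 [ 0.68  0.36 -0.3   1.23  0.1   1.56 -1.17]
C 1.5707963267948966 [ 0.86  0.39 -0.61  1.23  0.22  1.59  0.29]
C -1.5707963267948966 [ 0.49  0.35  0.02  1.23 -0.01  1.55 -2.64]
C 3.141592653589793 [ 1.02  0.45 -0.92  1.23  0.35  1.63  1.74]
```

Run:
```python
from h import *
for n,(x,y) in dict(B=(.5,.02),A=(.5,-.16)).items():
    ctrl.movep([x,y,.42],q(np.pi/2)); ctrl.pause(.3)
    im,P,C,K=look("wrist","w"+n); np.savez("w"+n,im=im,P=P,C=C,K=K)
print(get_state()["time"],get_state()["contact_force"])
```

```text
5.15 [-0.41860528  0.37200289  0.5736051 ]
```

View pics/wB.png

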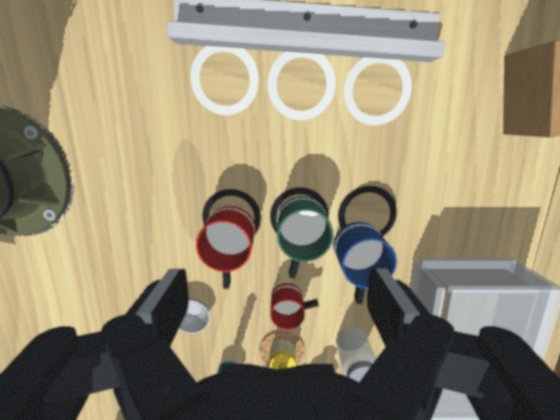

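View pics/wA.png

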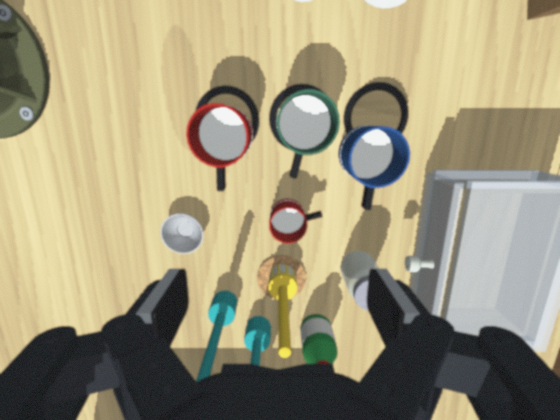

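```bash
cat >> h.py <<'E'
def load(n):
    f=np.load(n+".npz");return f["im"],f["P"],f["C"],f["K"]
def near(P,c,r):
    return np.hypot(P[...,0]-c[0],P[...,1]-c[1])<r
def pot(P,im,c0):
    """rim circle fit, then handle direction from dark points at handle height"""
    z=P[...,2];c=np.array(c0,float)
    for k in(.075,.06,.053):
        m=(z>.083)&(z<.098)&near(P,c,k);p=P[m]
        c,e=circ(p[:,:2],.045,c)
    dk=(im.max(2)<70)&(z>.06)&(z<.088)&near(P,c,.095)&~near(P,c,.052)
    h=P[dk];a=np.nan
    if len(h)>8: 
        m=np.median(h[:,:2],0)-c;a=np.arctan2(m[1],m[0])
    return c,e,np.median(p[:,2]),m if len(h)>8 else None,a,len(p),len(h)
def blobs(mask,P,mn=40):
    n,l,st,_=cv2.connectedComponentsWithStats(mask.astype(np.uint8),connectivity=8)
    return [P[l==i] for i in range(1,n) if st[i,4]>=mn]
E
python3 - <<'E'
from h import *
def ringfit(p):
    f=least_squares(lambda c:np.hypot(p[:,0]-c[0],p[:,1]-c[1])-c[2],[*np.median(p[:,:2],0),.05],loss="soft_l1",f_scale=.003);return f.x.round(4)
im,P,C,K=load("wB");hsv=cv2.cvtColor(im,cv2.COLOR_BGR2HSV)
G=onplane(np.stack(np.meshgrid(range(560),range(420)),-1).reshape(-1,2),C,K).reshape(420,560,3)
z=P[...,2]
print("floor z",np.nanmedian(z[100:180,100:450]))
for b in blobs((hsv[...,1]<40)&(hsv[...,2]>170)&(abs(z)<.012)&(np.arange(420)[:,None]<135),G,200):
    print("white",len(b),ringfit(b),"G;  bbox",b.min(0)[:2].round(3),b.max(0)[:2].round(3))
st=(z>.04)&(z<.056)&(np.arange(420)[:,None]<70)
s=P[st];print("strip top",len(s),np.median(s[:,2]))
# front (low y) edge of top plateau
xs=np.arange(s[:,0].min()+.02,s[:,0].max()-.02,.01);e=np.array([[x,np.percentile(s[abs(s[:,0]-x)<.005,1],4)] for x in xs])
k=np.polyfit(e[:,0],e[:,1],1);print("edge y=",k,"res",np.std(e[:,1]-np.polyval(k,e[:,0])),"x",s[:,0].min(),s[:,0].max(), "yaw deg",np.degrees(np.arctan(k[0])))
im,P,C,K=load("wA");hsv=cv2.cvtColor(im,cv2.COLOR_BGR2HSV);z=P[...,2]
G=onplane(np.stack(np.meshgrid(range(560),range(420)),-1).reshape(-1,2),C,K).reshape(420,560,3)
for n,px in dict(red=(219,134),green=(306,120),blue=(374,155),small=(288,221)).items():
    c0=onplane(px,C,K,.09)[0][:2]
    if n!="small": print(n,c0.round(3),*pot(P,im,c0))
    else:print(n,c0)
dk=(im.max(2)<65)&(abs(z)<.015)&(np.arange(420)[:,None]<165)&(np.arange(420)[:,None]>75)
for px in((228,118),(303,117),(377,115)):
    c0=onplane(px,C,K)[0];m=dk&near(P,c0,.066);p=G[m];print("black",m.sum(),ringfit(p))
m=(z>.0025)&(z<.012)&(hsv[...,1]>60)&near(P,onplane((282,278),C,K)[0],.09)
p=G[m];print("coaster",m.sum(),ringfit(p),cv2.minEnclosingCircle(p[:,:2].astype(np.float32)))
yl=(hsv[...,0]>20)&(hsv[...,0]<35)&(hsv[...,1]>150)
for lo,hi in((.02,.05),(.05,.09),(.09,.13),(.13,.17),(.17,.21),(.21,.24)):
    p=P[yl&(z>lo)&(z<hi)&near(P,onplane((282,278),C,K,.05)[0],.09)]
    if len(p):print("brush",lo,len(p),np.median(p,0).round(3),p.min(0).round(3),p.max(0).round(3))
tq=(hsv[...,0]>80)&(hsv[...,0]<100)&(hsv[...,1]>100)
for b in blobs(tq,P,100):
    t=b[b[:,2]>.1];print("turq",np.nanmedian(b,0).round(3), np.nanmin(b,0).round(3),np.nanmax(b,0).round(3))
E
```

```text
floor z 0.0003299787571723334
white 2291 [ 0.2864 -4.4928  4.7665] G;  bbox [0.331 0.247] [0.758 0.277]
white 1742 [0.4088 0.1612 0.05  ] G;  bbox [0.351 0.106] [0.466 0.213]
white 1731 [0.5388 0.1525 0.0501] G;  bbox [0.481 0.095] [0.597 0.204]
white 1695 [0.6686 0.1437 0.05  ] G;  bbox [0.612 0.087] [0.726 0.195]
strip top 4851 0.04503960555803754Traceback (most recent call last):
  File "<stdin>", line 13, in <module>
    return _quantile_unchecked(
        a, q, axis, out, overwrite_input, method, keepdims, weights)
    return _ureduce(a,
                    func=_quantile_ureduce_func,
    ...<5 lines>...
                    overwrite_input=overwrite_input,
                    method=method)
    r = func(a, **kwargs)
    result = _quantile(arr,
                       quantiles=q,
    ...<2 lines>...
                       out=out,
                       weights=wgt)
    slices_having_nans = np.isnan(arr[-1, ...])
                                  ~~~^^^^^^^^^
IndexError: index -1 is out of bounds for axis 0 with size 0
```

```bash
cat >> h.py <<'E'
def ringfit(p):
    f=least_squares(lambda c:np.hypot(p[:,0]-c[0],p[:,1]-c[1])-c[2],[*np.median(p[:,:2],0),.05],loss="soft_l1",f_scale=.003);return f.x.round(4)
def grid(C,K):return onplane(np.stack(np.meshgrid(range(560),range(420)),-1).reshape(-1,2),C,K).reshape(420,560,3)
E
python3 - <<'E'
from h import *
im,P,C,K=load("wA");hsv=cv2.cvtColor(im,cv2.COLOR_BGR2HSV);z=P[...,2];G=grid(C,K)
for n,px in dict(red=(219,134),green=(306,120),blue=(374,155)).items():
    c0=onplane(px,C,K,.09)[0][:2];c,e,zz,m,a,k,kh=pot(P,im,c0)
    print(n,c0.round(3),c.round(4),round(e,4),zz,m,np.degrees(a),k,kh)
dk=(im.max(2)<65)&(abs(z)<.015)&(np.arange(420)[:,None]<165)&(np.arange(420)[:,None]>75)
for px in((228,118),(303,117),(377,115)):
    c0=onplane(px,C,K)[0];m=dk&near(P,c0,.066);p=G[m];print("black",m.sum(),ringfit(p))
print("small",onplane((288,221),C,K,.05)[0])
m=(z>.0025)&(z<.012)&(hsv[...,1]>60)&near(P,onplane((282,278),C,K)[0],.09)
p=P[m];print("coaster",m.sum(),cv2.minEnclosingCircle(p[:,:2].astype(np.float32)))
yl=(hsv[...,0]>18)&(hsv[...,0]<35)&(hsv[...,1]>170)
for lo,hi in((.02,.05),(.05,.06),(.06,.09),(.09,.13),(.13,.17),(.17,.21),(.21,.24)):
    p=P[yl&(z>lo)&(z<hi)&near(P,onplane((282,278),C,K,.05)[0],.09)]
    if len(p):print("brush",lo,len(p),np.median(p,0).round(3),p.min(0).round(3),p.max(0).round(3))
tq=(hsv[...,0]>80)&(hsv[...,0]<100)&(hsv[...,1]>100)
for b in blobs(tq,P,100):print("turq",np.nanmedian(b,0).round(3), np.nanmin(b,0).round(3),np.nanmax(b,0).round(3))
big=cv2.resize(im[70:370,150:430],None,fx=2,fy=2);cv2.imwrite("pics/crop1.png",big)
E
```

```text
red [ 0.412 -0.103] [ 0.4092 -0.1059] 0.0011 0.0898408086723137 [-0.00110659 -0.06785206] -90.934349869422 619 120
green [ 0.541 -0.083] [ 0.5438 -0.0872] 0.0011 0.08974763298981606 [-0.01701258 -0.06428748] -104.82257156172949 592 136
blue [ 0.646 -0.134] [ 0.6534 -0.1377] 0.001 0.08956392169343436 [-0.01022049 -0.06021071] -99.63386646971074 641 220
black 537 [ 0.4096 -0.083   0.0502]
black 362 [ 0.5442 -0.0828  0.0544]
black 718 [ 0.6701 -0.0768  0.0495]
small [ 0.51748208 -0.25294149  0.05      ]
coaster 930 ((0.5060251355171204, -0.39245855808258057), 0.0850558802485466)
brush 0.02 1 [ 0.509 -0.358  0.048] [ 0.509 -0.358  0.048] [ 0.509 -0.358  0.048]
brush 0.05 145 [ 0.502 -0.372  0.054] [ 0.487 -0.401  0.051] [ 0.53  -0.357  0.06 ]
brush 0.06 31 [ 0.511 -0.377  0.074] [ 0.5   -0.382  0.061] [ 0.517 -0.375  0.09 ]
brush 0.09 33 [ 0.509 -0.376  0.107] [ 0.503 -0.378  0.092] [ 0.514 -0.375  0.129]
brush 0.13 30 [ 0.508 -0.376  0.15 ] [ 0.503 -0.379  0.131] [ 0.513 -0.375  0.169]
brush 0.17 42 [ 0.51  -0.375  0.192] [ 0.503 -0.377  0.171] [ 0.513 -0.374  0.21 ]
brush 0.21 30 [ 0.509 -0.376  0.218] [ 0.502 -0.379  0.211] [ 0.515 -0.374  0.221]
turq [ 0.392 -0.438  0.05 ] [ 0.365 -0.469  0.003] [ 0.48  -0.147  0.499]
turq [ 0.459 -0.497  0.048] [ 0.434 -0.531  0.004] [ 0.493 -0.147  0.494]
```

View pics/crop1.png

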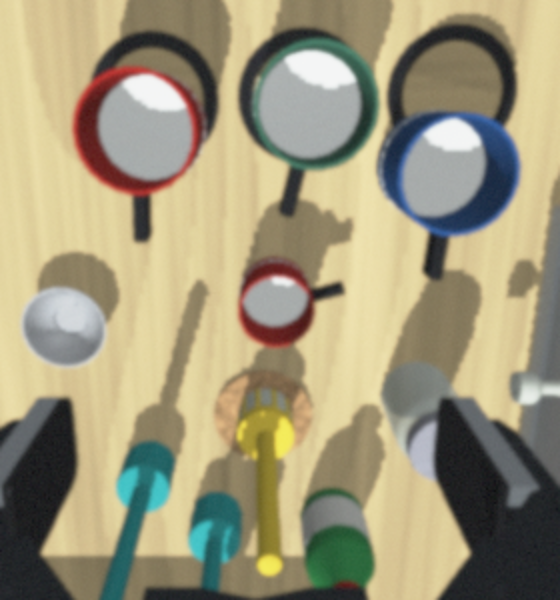

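The crop confirms it: the large red pot is at (140,130) and the small decoy at (275,300). The yellow brush on the cork is at (265,430) and the turquoise ones are left alone. I'll slide the red pot first.

```bash
cat >> h.py <<'E'
RING=np.array([[.4088,.1612],[.5388,.1525],[.6686,.1437]])
YS=np.arctan2(RING[2]-RING[0],1)[1]*0+np.arctan2(RING[2,1]-RING[0,1],RING[2,0]-RING[0,0])+np.pi/2
U=lambda a:np.array([np.cos(a),np.sin(a)])
L=.068; ZG=.066-.0187
def grab_pot(c,a):
    """c axis, a direction of the handle; pinch handle from above"""
    yaw=a+np.pi; yaw=(yaw+np.pi)%(2*np.pi)-np.pi
    h=np.array(c)+L*U(a)
    ctrl.ungrasp();ctrl.movep([*h,.2],q(yaw));ctrl.movel([*h,ZG],max_speed=.12)
    print("down F",get_state()["contact_force"].round(1))
    ctrl.close_gripper(40);ctrl.pause(.2);s=get_state();print("width",round(s["width"],4),"F",s["contact_force"].round(1),"z",s["tcp_pos"].round(4))
    return yaw
def slide(c,yaw,speed=.12):
    """move the held pot's axis to c (by assumed L)"""
    ctrl.movel([*(np.array(c)-L*U(yaw)),ZG],q(yaw),max_speed=speed)
def release():
    ctrl.ungrasp();p=get_state()["tcp_pos"];ctrl.movel([p[0],p[1],.2],max_speed=.15)
def to_strip(ring):
    n=U(YS);slide(RING[ring]-.015*n,YS);ctrl.pause(.2)
    base=None;d=-.015;p0=RING[ring]-L*n
    while d<.012:
        d+=.001;ctrl.movel([*(p0+d*n),ZG],max_speed=.02);f=get_state()["contact_force"];fn=-f[:2]@n
        if d>-.0115 and base is None:base=fn
        if base is not None and fn-base>5:break
    ctrl.pause(.2);f=get_state()["contact_force"];print("stopped d",round(d,4),"base",base,"F",f.round(1),"t",get_state()["time"])
E
python3 - <<'E'
from h import *
print(np.degrees(YS))
grab_pot((.4092,-.1059),np.radians(-90.9));to_strip(0);release();print(get_state()["time"])
E
```

```text
86.14640579410333
down F [ 0.  -0.6  0.6]
width 0.0112 F [-0.9 -0.5  3.9] z [ 0.4083 -0.174   0.0474]
stopped d 0.006 base 6.5766134747726355 F [ -0.  -14.9  13.5] t 16.5
18.375
```

Run:
```python
from h import *
for c,a,r in(((.6534,-.1377),-99.6,2),((.5438,-.0872),-104.8,1)):
    grab_pot(c,np.radians(a));to_strip(r);release()
ctrl.movep([.5,.02,.42],q(np.pi/2)); ctrl.pause(.3)
im,P,C,K=look("wrist","wD"); np.savez("wD",im=im,P=P,C=C,K=K)
z=P[...,2];n=U(YS);t=np.array([n[1],-n[0]])
for nm,r in(("red",0),("green",1),("blue",2)):
    c,e,zz,m,a,k,kh=pot(P,im,RING[r]);d=c-RING[r];print(nm,c.round(4),"along",round(d@t,4),"normal",round(d@n,4),e,zz,np.degrees(a))
G=grid(C,K);dk=(im.max(2)<70)&(abs(z)<.015)
for c0 in((.4096,-.083),(.540,-.080),(.6701,-.0768)):
    m=dk&near(G,c0,.066);p=G[m];print("black",m.sum(),ringfit(p))
print(get_state()["time"])
```

```text
down F [-0.5  0.1  0.3]
width 0.0111 F [ 1.2 -0.1  3. ] z [ 0.6423 -0.2049  0.0475]
stopped d 0.005 base 3.471257387184327 F [-2.1 -9.5  8.6] t 30.075
down F [-0.7 -0.1 -1. ]
width 0.0113 F [ 0.8 -0.7  2.4] z [ 0.5267 -0.153   0.0475]
stopped d 0.005 base 4.356314188796415 F [ -1.1 -11.3  10.7] t 42.9167
red [0.4084 0.1623] along -0.0005 normal 0.0011 0.0011104410677164715 0.0897527659001226 -93.13251877175269
green [0.5375 0.1536] along -0.0013 normal 0.001 0.001148857573136125 0.0898160869687204 -93.79970469813627
blue [0.6664 0.145 ] along -0.0023 normal 0.0011 0.0010489043693714187 0.08957129045750845 -98.03269412927321
black 656 [ 0.4095 -0.0831  0.0501]
black 656 [ 0.5396 -0.0802  0.0499]
black 666 [ 0.6699 -0.0773  0.05  ]
46.0667
```

View pics/wD.png

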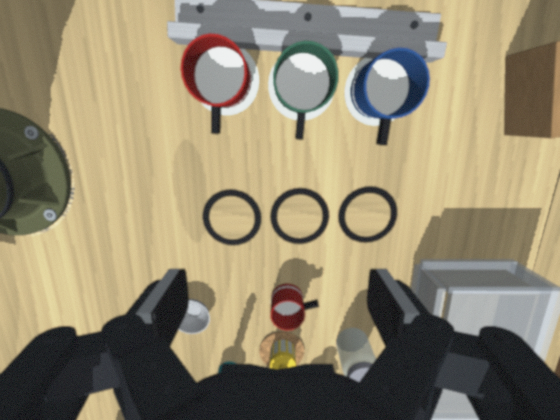

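The pots stand on the white rings against the strip: red (215,70), green (305,75), blue (390,82). The black rings are free at (232,217), (300,216) and (367,214). Now I'll measure the brush.

Run:
```python
from h import *
ctrl.movep([.505,-.45,.42],q(np.pi/2)); ctrl.pause(.3)
im,P,C,K=look("wrist","wE"); np.savez("wE",im=im,P=P,C=C,K=K)
hsv=cv2.cvtColor(im,cv2.COLOR_BGR2HSV);z=P[...,2];G=grid(C,K)
yl=(hsv[...,0]>18)&(hsv[...,0]<35)&(hsv[...,1]>150)&near(P,(.508,-.382),.06)
for lo,hi in((.04,.06),(.215,.23)):
    p=P[yl&(z>lo)&(z<hi)].astype(np.float32);print("brush",lo,len(p),np.median(p,0),cv2.minEnclosingCircle(p[:,:2]))
m=(z>.004)&(z<.008)&near(P,(.508,-.375),.07);p=P[m].astype(np.float32);print("coaster",m.sum(),cv2.minEnclosingCircle(p[:,:2]),np.percentile(p[:,:2],[1,99],axis=0))
m=(z>.09)&(z<.3)&near(P,(.508,-.382),.2)
for b in blobs(m,P,20):print("tall",len(b),np.median(b,0).round(3),b.min(0).round(3),b.max(0).round(3))
print(get_state()["time"])
```

```text
Traceback (most recent call last):
cv2.error: OpenCV(4.12.0) /io/opencv/modules/imgproc/src/shapedescr.cpp:201: error: (-215:Assertion failed) count >= 0 && (depth == CV_32F || depth == CV_32S) in function 'minEnclosingCircle'
```

View pics/wE.png

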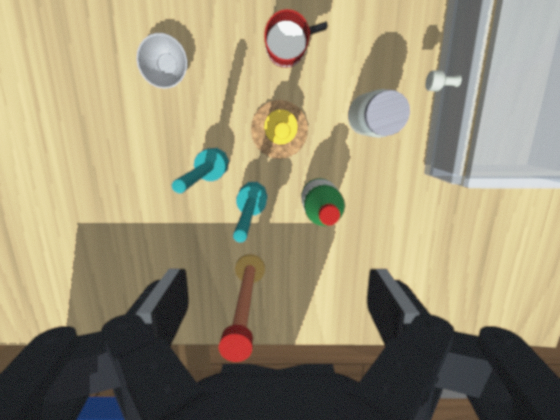

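Run:
```python
from h import *
im,P,C,K=load("wE")
mec=lambda p:cv2.minEnclosingCircle(np.ascontiguousarray(p[:,:2],dtype=np.float32))
hsv=cv2.cvtColor(im,cv2.COLOR_BGR2HSV);z=P[...,2]
yl=(hsv[...,0]>18)&(hsv[...,0]<35)&(hsv[...,1]>120)&near(P,(.508,-.382),.06)
for lo,hi in((.04,.06),(.06,.21),(.21,.23)):
    p=P[yl&(z>lo)&(z<hi)];print("brush",lo,len(p), *( (np.median(p,0),mec(p)) if len(p) else ()))
m=(z>.004)&(z<.009)&near(P,(.508,-.375),.07);p=P[m];print("coaster",m.sum(),mec(p),np.percentile(p[:,:2],[1,99],axis=0))
cork=(hsv[...,1]>110)&(hsv[...,0]<18)&(z<.012)&near(P,(.508,-.38),.065);p=P[cork];print("cork",cork.sum(),mec(p),np.percentile(p[:,:2],[1,99],axis=0))
m=(z>.07)&(z<.3)&near(P,(.508,-.382),.22)
for b in blobs(m,P,20):print("tall",len(b),np.median(b,0).round(3),b.min(0).round(3),b.max(0).round(3))
print(get_state()["time"])
```

```text
brush 0.04 692 [ 0.5064753  -0.37962979  0.05412174] ((0.5092694163322449, -0.38393229246139526), 0.02716728486120701)
brush 0.06 5 [ 0.50478306 -0.37627996  0.14809991] ((0.5045023560523987, -0.3768942356109619), 0.002894570119678974)
brush 0.21 212 [ 0.50887914 -0.38353315  0.22069656] ((0.5089831948280334, -0.38400402665138245), 0.008951045572757721)
coaster 1676 ((0.5069655776023865, -0.38993528485298157), 0.04984496906399727) [[ 0.4595919  -0.43703966]
 [ 0.55394852 -0.34268313]]
cork 15 ((0.5088230967521667, -0.3863980770111084), 0.037034329026937485) [[ 0.47778434 -0.41442548]
 [ 0.54024615 -0.36561748]]
tall 2044 [ 0.652 -0.364  0.11 ] [ 0.625 -0.399  0.07 ] [ 0.689 -0.33   0.113]
tall 217 [ 0.509 -0.384  0.221] [ 0.5   -0.392  0.093] [ 0.518 -0.375  0.223]
tall 579 [ 0.395 -0.443  0.185] [ 0.382 -0.455  0.07 ] [ 0.399 -0.438  0.217]
tall 1319 [ 0.575 -0.499  0.098] [ 0.547 -0.54   0.07 ] [ 0.614 -0.475  0.133]
tall 523 [ 0.46  -0.502  0.183] [ 0.45  -0.516  0.071] [ 0.467 -0.499  0.217]
48.1333
```

The yellow brush stands on the cork at (282,128), and the turquoise ones at (210,165) and (250,200) are clear of it. I'll pick it up and check the pots before each scrub.

```bash
cat >> h.py <<'E'
def viewpots(centers,yv=.02):
    ctrl.movep([.5,yv,.42],q(np.pi/2));ctrl.pause(.25);im,P,C,K=look("wrist","last");np.savez("last",im=im,P=P,C=C,K=K)
    out=[]
    for c0 in centers:
        c,e,zz,m,a,k,kh=pot(P,im,c0);out.append((c,a));print(c.round(4),round(np.degrees(a),1),"e",round(e,4),k,kh)
    return out
E
cat > scrub.py <<'E'
from h import *
import sys
def down(xy,z0,zmin,df=5):
    ctrl.movel([*xy,z0],max_speed=.15);ctrl.pause(.1);b=get_state()["contact_force"][2];z=z0
    while z>zmin:
        z-=.001;ctrl.movel([*xy,z],max_speed=.03);f=get_state()["contact_force"]
        if f[2]-b>df:break
    ctrl.pause(.15);print("bottom",round(z,4),get_state()["contact_force"].round(1));return z
def scrub(r):
    cs=viewpots(RING);d=[np.linalg.norm(c-R) for (c,a),R in zip(cs,RING)];print("dev",np.round(d,4))
    if max(d)>.006:print("MOVED");sys.exit()
    c=cs[r][0]
    ctrl.movep([*c,.30],q(np.pi/2));ctrl.pause(.2)
    down(c,.160,.149);ctrl.movel([*c,.2095]);ctrl.pause(.2);down(c,.160,.149);ctrl.movel([*c,.30])
    print("width",get_state()["width"],"t",get_state()["time"])
E
python3 - <<'E'
from scrub import *
b=(.509,-.384)
ctrl.movep([*b,.30],q(np.pi/2));ctrl.movel([*b,.1553],max_speed=.1)
print(get_state()["contact_force"].round(1));ctrl.close_gripper(60);ctrl.pause(.2);print(get_state()["width"],get_state()["contact_force"].round(1))
ctrl.movel([*b,.30]);ctrl.pause(.2)
ctrl.movep([.51,-.1,.40],q(np.pi/2))
scrub(2)
E
```

```text
[-0.3 -0.9  0.6]
0.016730990725931406 [0.6 0.1 1.5]
[0.4084 0.1623] -93.1 e 0.0011 767 154
[0.5375 0.1536] -94.2 e 0.0011 699 147
[0.6663 0.145 ] -97.9 e 0.001 799 239
dev [0.0012 0.0017 0.0026]
bottom 0.153 [-0.6 -1.3  8. ]
bottom 0.153 [-2.  -0.6  7.7]
width 0.016779921307307582 t 63.075
```

View pics/last.png

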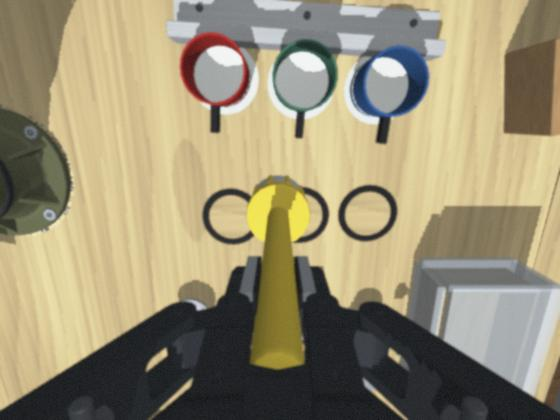

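Both scrub strokes in blue touched bottom, and the brush hangs straight at (280,215). Next are green, red and returning the brush.

Run:
```python
from scrub import *
scrub(1);scrub(0)
k=(.507,-.390)
ctrl.movep([.5,-.1,.38],q(np.pi/2));ctrl.movep([*k,.33],q(np.pi/2));ctrl.pause(.2);print(get_state()["tcp_pos"])
down(k,.162,.152,3);ctrl.ungrasp();ctrl.pause(.3);ctrl.movel([*k,.32])
ctrl.movep([.505,-.45,.42],q(np.pi/2)); ctrl.pause(.3)
im,P,C,K=look("wrist","wF");hsv=cv2.cvtColor(im,cv2.COLOR_BGR2HSV);z=P[...,2]
mec=lambda p:cv2.minEnclosingCircle(np.ascontiguousarray(p[:,:2],dtype=np.float32))
yl=(hsv[...,0]>18)&(hsv[...,0]<35)&(hsv[...,1]>120)&near(P,k,.06)
for lo,hi in((.04,.06),(.21,.23)):
    p=P[yl&(z>lo)&(z<hi)];print("brush",lo,len(p), *( (np.median(p,0),mec(p)) if len(p) else ()))
m=(z>.004)&(z<.009)&near(P,k,.07);p=P[m];print("coaster",m.sum(),mec(p))
print(get_state()["time"])
```

```text
[0.4084 0.1624] -93.2 e 0.0011 760 157
[0.5376 0.1536] -94.4 e 0.0011 704 147
[0.6664 0.145 ] -97.8 e 0.001 791 224
dev [0.0012 0.0017 0.0026]
bottom 0.153 [-2.1 -1.6 10.2]
bottom 0.153 [-1.9 -2.3 11.2]
width 0.01689169424630016 t 72.7083
[0.4083 0.1623] -93.1 e 0.0011 763 172
[0.5375 0.1536] -94.6 e 0.0011 691 145
[0.6664 0.145 ] -97.7 e 0.001 792 234
dev [0.0012 0.0017 0.0026]
bottom 0.154 [-1.4 -0.   5.4]
bottom 0.153 [-2.4 -3.  17.8]
width 0.01646227561048775 t 81.975
[ 0.50774754 -0.38829265  0.33094516]
bottom 0.155 [-0.9 -0.2  3.2]
brush 0.04 670 [ 0.50541373 -0.38419101  0.05411433] ((0.5065315365791321, -0.3901709020137787), 0.026875603944063187)
brush 0.21 215 [ 0.50598878 -0.38977225  0.22064056] ((0.506515383720398, -0.38996678590774536), 0.008841514587402344)
coaster 1694 ((0.5067272186279297, -0.39010918140411377), 0.04991079121828079)
90.8083
```

View pics/wF.png

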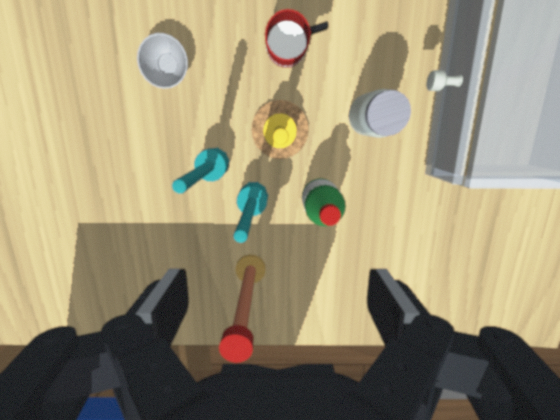

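The brush stands centred on the cork to within about 1 mm. Now the pots go back.

Run:
```python
from h import *
DRY=np.array([[.4095,-.0831],[.5396,-.0802],[.6699,-.0773]])
cs=viewpots(RING)
for i in(0,1,2):
    c,a=cs[i]
    if np.linalg.norm(c-RING[i])>.01:print("moved",i)
    yaw=grab_pot(c,a);slide(c-.03*U(YS),yaw,.06);slide(DRY[i],np.pi/2);ctrl.pause(.3)
    s=get_state();print("end",s["tcp_pos"].round(4),"want",(DRY[i]-[0,L]).round(4),s["contact_force"].round(1));release()
cs=viewpots(DRY,-.10)
im,P,C,K=load("last")
for (c,a),d in zip(cs,DRY):print("err mm",((c-d)*1e3).round(1))
print(get_state()["time"])
```

```text
[0.4084 0.1623] -93.1 e 0.0011 758 157
[0.5374 0.1536] -94.0 e 0.0011 701 162
[0.6663 0.145 ] -98.0 e 0.001 808 245
down F [-0.3 -0.3 -1. ]
width 0.0114 F [ 0.  -0.7  4.3] z [0.4048 0.0944 0.0474]
end [ 0.4089 -0.1515  0.0473] want [ 0.4095 -0.1511] [0.3 3.  5.6]
down F [0.2 0.5 0.2]
width 0.0113 F [ 0.4 -0.9  2.7] z [0.5328 0.0858 0.0475]
end [ 0.5395 -0.1481  0.0474] want [ 0.5396 -0.1482] [-0.7  1.9  5.3]
down F [-0.4 -0.1  1.1]
width 0.0111 F [ 0.9 -0.7  3.4] z [0.6571 0.0775 0.0475]
end [ 0.6698 -0.1458  0.0474] want [ 0.6699 -0.1453] [-0.1  1.4  5.9]
[ 0.4083 -0.0824] -89.4 e 0.0011 594 114
[ 0.538  -0.0792] -90.0 e 0.0011 561 135
[ 0.6674 -0.0768] -94.2 e 0.001 654 197
err mm [-1.2  0.7]
err mm [-1.6  1. ]
err mm [-2.5  0.5]
118.7833
```

View pics/last.png

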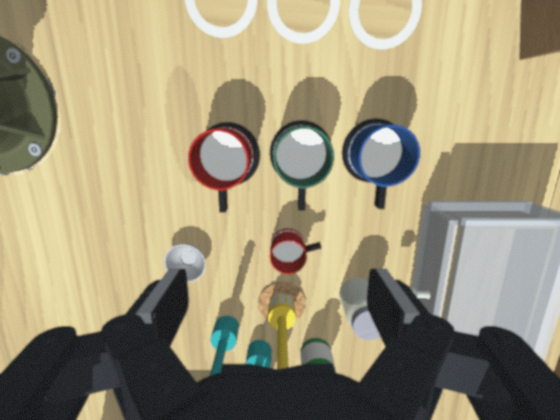

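All three pots stand on their black rings: red (222,158), green (302,153), blue (382,152). The brush is on its coaster and the other things have not moved. I'm handing in.

```bash
python3 -c "
from h import *
print(ticket.close_job(),get_state()['time'])"
```

```text
the job is handed in; nothing more can be done
the job is handed in; nothing more can be done
```

The job is handed in at about 119 s of the 210 s limit, verdict not shown: blue, green and red were scrubbed in that order, the brush is back within about 1 mm of its coaster's centre, and all three pots measure within 3 mm of their drying-ring centres.

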